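# Lock the kitchen drop chute for the night

### The job

Lock the flap of the drop chute: take the long wooden bar with the tapered ends (not the short square-cut one), lay it across the shut flap from clip to clip with its grip upwards, and press it straight down until both spring clips snap over its ends. Leave it lying fully home on its pads, held by both clips, and let go.

Things in the scene. Friction and masses are not known exactly. Their poses are not given: they have to be found in the camera images.
- bar_grip (a point): Centre of the grip block of the long loose wooden lock bar (0.2-0.33 kg). Bar 220 mm along y, 30 wide (x), 30 high, undersides of both ends chamfered 12 mm along, 20 up. On its middle the grip: 26 thick (x), 70 long (y), 30 to 75 mm above the underside; this point is 52.5 mm above the underside. z up. Same either way round. A like bar nearby, 150 mm long with square-cut ends, is the wrong one.
- seat (a point): Point half-way between the two clips, level with the two black pads the bar must lie on, 60 mm above the bench. y runs from clip to clip: the bar's line; z up. It is on a fixed aluminium chute, 240 x 200 mm, 55 high, whose steel flap on top is shut; the pads stand 5 mm above the flap. Seated, the bar's grip centre is 52.5 mm above this point.
- clip_left (a joint): Outward lean (rad) of the bent steel spring clip, 50 mm wide, at the seat's +y end: 0 at rest and when snapped over the bar, 0.4 at most. Pivot 36 mm below the pads. The two clips' uprights are 223 mm apart; their noses, 38 mm above the pads, 210 apart; above, they flare to 234 apart, 57 mm above the pads.
- clip_right (a joint): The same at the seat's -y end: 0 at rest, positive outward. Pushing the bar down between the clips takes 8 to 15 N, most with its underside 28 to 18 mm above the pads; some 8 mm above them they snap back over its top.
Not all that is in view belongs to the job. What is shaped like the part that bears bar_grip but purple is not meant.

How it is judged (in metres and radians):
At the end, for the whole second after the job is handed in: The long bar lies grip up on both pads (within 4 mm of its seated height), centred within 10 mm along its length and 18 mm across, in line with the seat within 10 degrees, level within 4.5 degrees, and both clips are sprung back over its ends (lean under 0.06 rad) (z of bar_grip in the frame of seat between 0.0485 and 0.0565 m and x of bar_grip in the frame of seat between -0.018 and 0.018 m and y of bar_grip in the frame of seat between -0.01 and 0.01 m and angle between the y axis of bar_grip and the y axis of seat, either way round below 0.175 rad and angle between bar_grip's own z axis and vertical below 0.08 rad and value of joint each of clip_left, clip_right below 0.06 rad); the robot touches nothing.
It also fails if it takes over 38 s, if anything falls off the work surface, if the arm or the gripper's body presses on something with over 40 N, if the wrist force passes 120 N, or if a joint passes its speed limit or range.

### The arm

A 7-joint arm with a two-finger parallel gripper is mounted at the origin on the work surface. World frame = base frame: x ahead of the robot, y to its left, z up, the work surface at z = 0. Lengths are in mm, angles in rad, forces in N, time in s.
With the tool pointing down it reaches from about 425 to 875 mm from the base axis. Payload 8.4 kg.
Tool frame: the origin (TCP) lies at the very end of the fingers, on their centre line; the grasp point (between the pads) lies 19 mm behind it; z points along the fingers, y is the direction in which the jaws open and shut (so a half turn about z gives the same grasp; the last joint's range is limited). The gripper opens to 87 mm and grips with 3 to 60 N. Pads are 19 mm wide; open, the fingers measure 117 mm over their backs; the gripper's body (75 mm by 190 mm) begins 51 mm behind the grasp point.
Start: joints at [-1.25, 0.333, 0.04, 1.465, -0.013, 1.343, -0.059], TCP at [264.923, 593.531, 222.546] pointing down, gripper open.
Joint ranges: [-2.58, 2.58], [-0.38, 2.09], [-1.3, 1.39], [0.25, 2.4], [-1.5, 4.64], [0.08, 2.09], [-2.65, 2.65]. Speed limits (rad/s): [2.22, 2.22, 2.79, 2.79, 3.14, 3.14, 3.14].

### API

Orientations are given as a unit quaternion [w, x, y, z].
In Python, from rig import robot gives the robot as it stands.
- The arm moves only by the tool carry_out, never from a script. Its argument "rows" is a list that holds one entry, the list of rows, each a list of 7 numbers: the turn, a rotation vector about the tool's x, y, z in degrees, then the shift along the tool's x, y, z in cm, then the finger opening in cm, from 0 to 8.7. In form: [[[rx, ry, rz, x, y, z, grip], ...]]. A call has 1 to 5 rows; each row is the pose to reach, as a shift and turn from the pose commanded when the call began, along the tool's axes at that moment; what a row does not reach only later rows make up. A row lasts 1/8 s, in which the tool goes at most 62.5 mm and 10.7 degrees, less where a joint would pass 70% of its speed; a pose out of reach is approached as far as the arm can. A call with a gripper value outside its range is refused whole. The fingers move at their own pace and stop on an object; "grip_force" is the grip in N (left out, the last holds). Time passes only in rows, so rows that repeat a pose let the fingers close. It gives the time, the measured TCP pose, the force and the opening at its end, in the units of the state.
- robot.get_obs(): the state, without advancing time (a new reading comes with each control period).
- robot.read_camera(name): name is "scene" or "top"; returns the picture (384x512x3 uint8, red, green, blue); there is no depth.
- robot.camera_params(name): a dict with "fx", "fy", "cx", "cy" (pixels), "D" ([k1, k2, p1, p2, k3] as OpenCV has them; the pictures are not rectified), "xyz" and "rotation" of the camera in the world. Camera axes: x right, y up, looking along -z (the intrinsics and any distortion apply to the point x, -y, -z); pixel columns grow to the right and rows downward; lengths in mm; the calibration is good to about 2 mm. A picture is of the moment at which its call begins. camera_params takes no time and is no camera call.
- robot.hand_in(): hands the job in, once; it reports no verdict.
The state is a dict: "clock": time; "joint_pos": joint angles; "qvel": joint speeds; "joint_efforts": joint torques, N m; "tcp_pos": TCP position; "orientation": TCP orientation; "force": force on the tool from outside, world axes, zero at the start; "moment": the same for the moment, N m; "grip_width": finger opening in mm.
Only numpy, scipy, OpenCV 4.12 (cv2) and the standard library are available. Lean on these libraries where they do the work, as an engineer would, in place of code of your own. Each camera call takes 0.05 s, during which the arm holds its last target. There are 200 camera calls.

## Working session

There is one attempt and no reset: what is moved stays moved. The work goes in short steps, Python scripts to look and compute and a tool call to move; the robot and the scene stay as the last step left them, time stands still between calls to the robot, and variables do not carry over. Pictures are saved under pics/ and viewed, about 8 in all and at most 12, crops included, and the job is handed in when it is done.

Besides the shell and the picture viewer there is one more tool, called after "Emit:" as a command line: name --argument value ..., lists and objects as JSON in quotes. carry_out: Moves the arm, as the interface text tells. Its arguments: {"type":"object","properties":{"rows":{"type":"array"},"grip_force":{"type":"number"}},"required":["rows"]}

```bash
mkdir -p pics
python3 - <<'E'
from rig import robot
import cv2
for n in("scene","top"):
    im=robot.read_camera(n); cv2.imwrite(f"pics/{n}0.png",im[:,:,::-1]); print(n,robot.camera_params(n))
print(robot.get_obs())
E
```

```text
scene {'fx': 368.6371416906095, 'fy': 368.6371416906095, 'cx': 256.39958728574726, 'cy': 195.1506487383736, 'D': array([-0.03689033,  0.        ,  0.        ,  0.        ,  0.        ]), 'xyz': array([ 893.1786533 , -277.60131918,  736.44354886]), 'rotation': array([0.81795395, 0.28875152, 0.17293923, 0.4665468 ])}
top {'fx': 347.02658870982714, 'fy': 347.02658870982714, 'cx': 255.4673248908433, 'cy': 186.49948502286574, 'D': array([0.02582527, 0.        , 0.        , 0.        , 0.        ]), 'xyz': array([3.94958855e+02, 3.33436324e-01, 8.78284685e+02]), 'rotation': array([-0.70259346, -0.00901873,  0.00878155,  0.71148014])}
{'clock': 0.1, 'joint_pos': array([-1.2502234 ,  0.33385844,  0.03986926,  1.46617874, -0.01340483,
        1.34331447, -0.05851117]), 'qvel': array([-0.00082616, -0.00266257, -0.00164494, -0.00178942, -0.00071352,
       -0.00072392, -0.00204537]), 'joint_efforts': array([ 4.67544611e-03, -6.57808971e+01,  1.34047698e+00, -4.04712296e+01,
       -5.96096786e-02,  4.09865112e-02,  3.94518952e-05]), 'tcp_pos': array([264.75437957, 593.16646625, 221.73840851]), 'orientation': array([-1.09239065e-04,  2.08360528e-01,  9.78051805e-01, -7.38500468e-04]), 'force': array([-0.49046788,  0.1571827 , -0.39057051]), 'moment': array([-0.02674202, -0.05733875,  0.01122836]), 'grip_width': 87.22872506192321}
```

View pics/scene0.png

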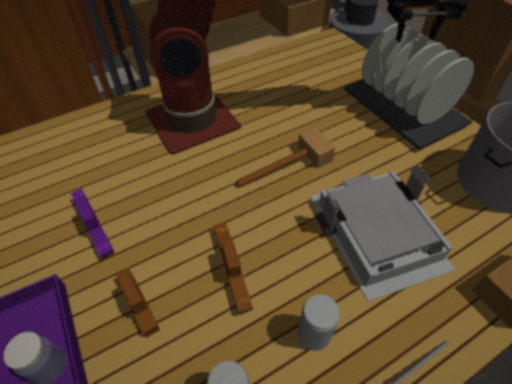

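View pics/top0.png

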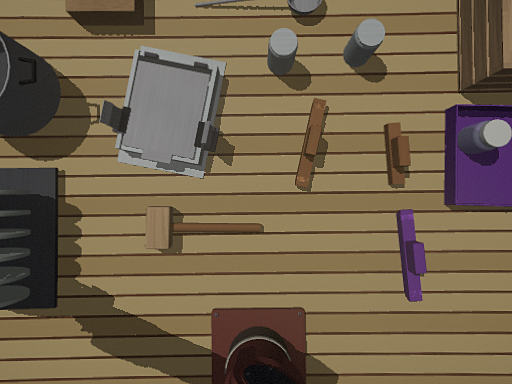

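The top view shows the long bar near (312,143), the short bar at (398,155), a purple decoy at (412,255), and the chute at (172,112) with dark clips at about (113,115) and (206,135). I'll enlarge the chute and the bar.

```bash
cat > h.py <<'E'
import numpy as np,cv2
from scipy.spatial.transform import Rotation as R
from rig import robot
def cam(n):
    p=robot.camera_params(n); w,x,y,z=p["rotation"]
    K=np.array([[p["fx"],0,p["cx"]],[0,p["fy"],p["cy"]],[0,0,1]])
    M=R.from_quat([x,y,z,w]).as_matrix()@np.diag([1,-1,-1])  # cv axes -> world
    return K,np.array(p["D"]),np.array(p["xyz"]),M
def ray(n,uv):
    K,D,c,M=cam(n)
    q=cv2.undistortPoints(np.array(uv,float).reshape(-1,1,2),K,D)[:,0]
    return c,np.c_[q,np.ones(len(q))]@M.T
def onz(n,uv,z):
    c,d=ray(n,uv); return c+d*((z-c[2])/d[:,2])[:,None]
def proj(n,X):
    K,D,c,M=cam(n); X=np.array(X,float).reshape(-1,3)
    return cv2.projectPoints((X-c)@M,np.zeros(3),np.zeros(3),K,D)[0][:,0]
def cross(uvt,uvs):
    out=[]
    (c1,D1),(c2,D2)=ray("top",uvt),ray("scene",uvs)
    for a,b in zip(D1,D2):
        s=np.linalg.lstsq(np.c_[a,-b],c2-c1,rcond=None)[0]
        p,q=c1+s[0]*a,c2+s[1]*b; out.append([*((p+q)/2),np.linalg.norm(p-q)])
    return np.round(out,1)
E
python3 - <<'E'
import cv2,numpy as np
t=cv2.imread("pics/top0.png");s=cv2.imread("pics/scene0.png")
a=cv2.resize(t[40:185,95:235],None,fx=4,fy=4,interpolation=cv2.INTER_CUBIC)
b=cv2.resize(t[90:195,285:335],None,fx=4,fy=4,interpolation=cv2.INTER_CUBIC)
b=cv2.copyMakeBorder(b,0,a.shape[0]-b.shape[0],0,0,cv2.BORDER_CONSTANT)
cv2.imwrite("pics/c1.png",np.hstack([a,b])); print(a.shape,b.shape)
cv2.imwrite("pics/c2.png",cv2.resize(s[155:310,200:460],None,fx=3,fy=3,interpolation=cv2.INTER_CUBIC))
E
```

```text
(580, 560, 3) (580, 200, 3)
```

View pics/c1.png

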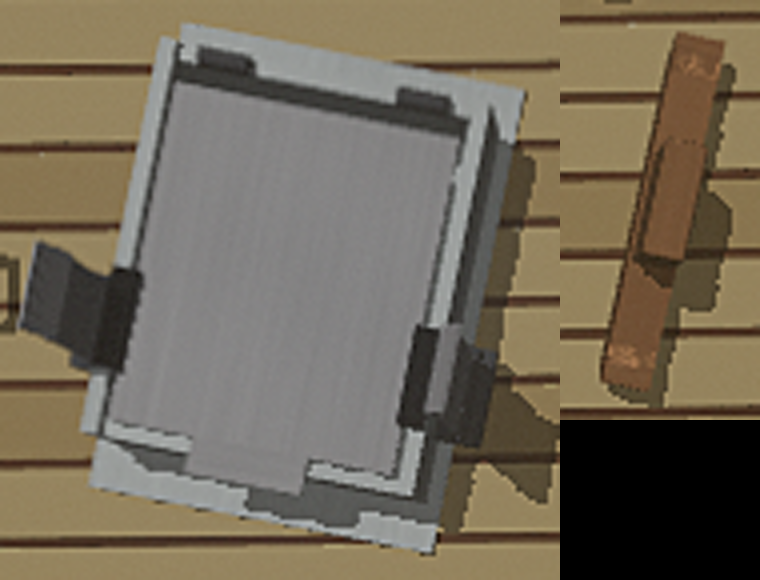

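View pics/c2.png

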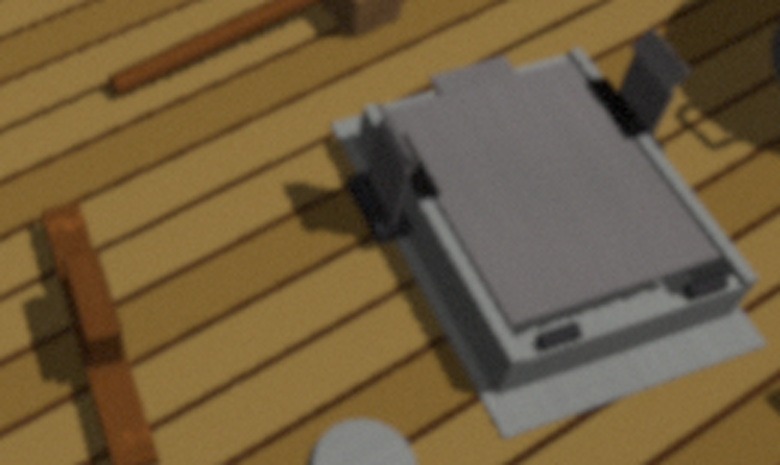

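The bar crop gives end corners near (682,33), (725,42), (605,380) and (650,388). In the chute crop the dark pads' inner edges are centred at (133,321) and (407,372). I'll cast rays and check the result with an overlay.

Run:
```python
from h import *
np.set_printoptions(suppress=True,precision=1)
f=lambda P,o:[[o[0]+(u-o[2])/4-.4,o[1]+v/4-.4] for u,v in P]
bar=onz("top",f([(682,33),(725,42),(650,388),(605,380)],(285,90,560)),30)
print("bar",bar,"c",bar.mean(0),"L",np.linalg.norm(bar[0]-bar[3]),"W",np.linalg.norm(bar[0]-bar[1]))
d=(bar[0]+bar[1]-bar[2]-bar[3])/2; print("bar dir deg",np.degrees(np.arctan2(d[1],d[0])))
g=onz("top",f([(669,138),(706,142),(687,262),(643,250)],(285,90,560)),75);print("grip",g,g.mean(0))
pad=onz("top",f([(143,270),(123,372),(416,325),(399,420)],(95,40,95-95)),60)
l,r=pad[:2].mean(0),pad[2:].mean(0); d=l-r
print("pads",pad,"mid",pad.mean(0),"span",np.linalg.norm(d),"ydir",np.degrees(np.arctan2(d[1],d[0])),
 "edges",[np.degrees(np.arctan2(*(a-b)[1::-1])) for a,b in((pad[0],pad[1]),(pad[2],pad[3]))])
flap=onz("top",f([(177,80),(107,422),(465,132),(392,478)],(95,40,0)),55);print("flap",flap,[np.degrees(np.arctan2(*(a-b)[1::-1])) for a,b in((flap[0],flap[1]),(flap[2],flap[3]),(flap[0],flap[2]))])
# overlay
c=pad.mean(0);y=d/np.linalg.norm(d);x=np.array([y[1],-y[0],0])
rows=[]
for n,(x0,y0,w,h,k) in dict(top=(95,40,140,145,3),scene=(300,160,160,145,3)).items():
    im=cv2.resize(cv2.imread(f"pics/{n}0.png")[y0:y0+h,x0:x0+w],None,fx=k,fy=k,interpolation=cv2.INTER_CUBIC)
    for s in(1,-1):
        for yy,zz,col in((111.5,0,(0,255,0)),(105,38,(0,0,255)),(117,57,(255,255,0))):
            q=proj(n,[c+x*a+y*s*yy+[0,0,zz] for a in(-25,25)]); q=((q-[x0,y0]+.5)*k).astype(int)
            cv2.line(im,tuple(map(int,q[0])),tuple(map(int,q[1])),col,1)
    rows.append(im)
cv2.imwrite("pics/o1.png",np.hstack([cv2.resize(i,(400,400)) for i in rows]))
```

```text
bar [[ 632.1 -148.6   30. ]
 [ 626.2 -174.9   30. ]
 [ 414.5 -125.7   30. ]
 [ 419.7  -98.3   30. ]] c [ 523.1 -136.9   30. ] L 218.3093819339956 W 26.912282199661913
bar dir deg -13.2077233667248
grip [[ 558.5 -132.3   75. ]
 [ 555.9 -153.7   75. ]
 [ 486.2 -141.6   75. ]
 [ 493.5 -116.2   75. ]] [ 523.5 -135.9   75. ]
pads [[606.8 293.6  60. ]
 [546.6 305.7  60. ]
 [572.6 133.1  60. ]
 [516.4 143.7  60. ]] mid [560.6 219.   60. ] span 164.46529668625152 ydir 78.71898676204547 edges [np.float64(-11.386088210212215), np.float64(-10.657010552534938)]
flap [[721.3 274.3  55. ]
 [517.9 317.2  55. ]
 [688.8 103.5  55. ]
 [482.7 149.   55. ]] [np.float64(-11.91045177531371), np.float64(-12.452737796822673), np.float64(79.21049540922836)]
```

View pics/o1.png

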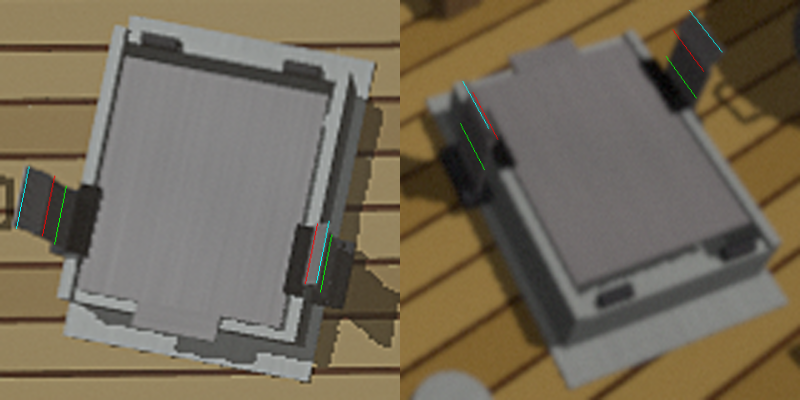

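The projected clip lines land on the clips in both views. That puts the seat at about (560.6, 219) with its y axis at about 78.3°. The bar is at about (523, -136.5) with its axis at -13°. Next I'll work out the move numbers.

```bash
cat > go.py <<'E'
import sys
from h import *
# go.py x y z jawyaw_deg : shift(cm)/turn(deg) in tool axes from the measured pose
x,y,z,a=map(float,sys.argv[1:5]); o=robot.get_obs(); w,*v=o["orientation"]
M=R.from_quat([*v,w]).as_matrix(); p=np.array(o["tcp_pos"])
ya=np.radians(a); Y=np.array([np.cos(ya),np.sin(ya),0]); Z=np.array([0,0,-1.]); T=np.c_[np.cross(Y,Z),Y,Z]
np.set_printoptions(suppress=True,precision=2)
print("turn",np.degrees(R.from_matrix(M.T@T).as_rotvec()),"shift cm",M.T@(np.array([x,y,z])-p)/10)
print("t",o["clock"],"p",p,"jawyaw",np.degrees(np.arctan2(M[1,1],M[0,1])),"grip",o["grip_width"],"F",o["force"],"j",np.array(o["joint_pos"]))
E
python3 go.py 523 -136.5 150 77
```

```text
turn [ -0.09  -0.   -11.05] shift cm [-53.32 -56.09   7.26]
t 0.1 p [264.75 593.17 221.74] jawyaw 65.94740464414463 grip 87.22872506192321 F [-0.49  0.16 -0.39] j [-1.25  0.33  0.04  1.47 -0.01  1.34 -0.06]
```

Emit:
carry_out --rows '[[[0,0,-4,-17.7,-18.7,0,8.7],[0,0,-11,-53.3,-56.1,0,8.7],[0,0,-11,-53.3,-56.1,0,8.7],[0,0,-11,-53.3,-56.1,0,8.7],[0,0,-11,-53.3,-56.1,0,8.7]]]'

```text
clock: 0.72
tcp_pos: [369.4, 296.7, 222.4]
orientation: [-0.0, 0.114, 0.994, -0.0]
force: [0.0, -0.7, -0.0]
grip_width: 87.1
```

```bash
python3 go.py 523 -136.5 150 77
```

```text
turn [-0.   -0.01 -0.06] shift cm [-24.76 -38.73   7.23]
t 0.725 p [369.38 296.7  222.36] jawyaw 76.93862188529073 grip 87.14216661332485 F [ 0.   -0.68 -0.03] j [-0.95 -0.03  0.18  1.88  0.01  1.29  0.57]
```

Emit:
carry_out --rows '[[[0,0,0,-24.8,-38.7,3,8.7],[0,0,0,-24.8,-38.7,3,8.7],[0,0,0,-24.8,-38.7,5,8.7],[0,0,0,-24.8,-38.7,5,8.7],[0,0,0,-24.8,-38.7,5,8.7]]]'

```text
clock: 1.35
tcp_pos: [473.5, 4.2, 191.0]
orientation: [0.0, 0.114, 0.994, 0.0]
force: [0.1, 0.6, 0.2]
grip_width: 86.9
```

```bash
python3 go.py 523 -136.5 150 77
```

```text
turn [ 0.03  0.02 -0.04] shift cm [ -8.   -12.59   4.09]
t 1.35 p [473.48   4.17 190.97] jawyaw 76.96031824579048 grip 86.88240118630492 F [0.1  0.61 0.23] j [-0.66 -0.03  0.55  1.95  0.02  1.22  1.23]
```

Emit:
carry_out --rows '[[[0,0,0,-8,-12.6,4,8.7],[0,0,0,-8,-12.6,4,8.7],[0,0,0,-8,-12.6,4,8.7],[0,0,0,-8,-12.6,4,8.7],[0,0,0,-8,-12.6,4,8.7]]]'

```text
clock: 1.98
tcp_pos: [522.5, -133.7, 151.0]
orientation: [-0.0, 0.113, 0.994, 0.0]
force: [0.1, -0.1, -0.2]
grip_width: 86.8
```

```bash
python3 go.py 523 -136.5 38 77
python3 - <<'E'
from h import *
a=robot.read_camera("scene")[190:340,180:300]; b=robot.read_camera("top")[80:230,255:375]
print(proj("top",[523,-136.5,75]),proj("scene",[523,-136.5,75]))
cv2.imwrite("pics/g1.png",cv2.resize(np.hstack([a,b])[:,:,::-1],None,fx=3,fy=3,interpolation=cv2.INTER_CUBIC))
E
```

```text
turn [ 0.01 -0.04 -0.02] shift cm [-0.12 -0.26 11.3 ]
t 1.975 p [ 522.54 -133.75  151.02] jawyaw 76.98005447852448 grip 86.83191437161945 F [ 0.14 -0.06 -0.23] j [-0.47  0.18  0.71  1.86 -0.13  1.15  1.64]
[[313.90889837 139.31340876]] [[229.17441573 252.07633834]]
```

View pics/g1.png

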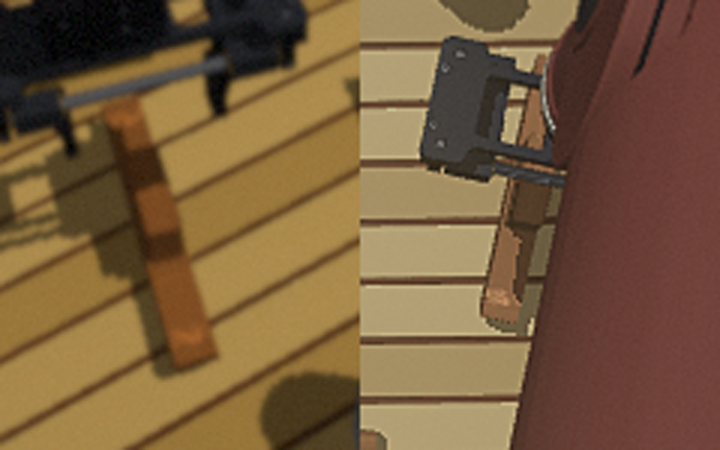

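The open fingers straddle the bar at about (150,170) in the scene half of the picture. Descending now.

Emit:
carry_out --rows '[[[0,0,0,-0.1,-0.3,4,8.7],[0,0,0,-0.1,-0.3,8,8.7],[0,0,0,-0.1,-0.3,10,8.7],[0,0,0,-0.1,-0.3,11.3,8.7],[0,0,0,-0.1,-0.3,11.3,8.7]]]'

```text
clock: 2.7
tcp_pos: [522.9, -137.2, 38.0]
orientation: [-0.0, 0.113, 0.994, 0.0]
force: [-0.1, 0.1, 0.4]
grip_width: 86.8
```

Emit:
carry_out --grip_force 40 --rows '[[[0,0,0,0,0,0,1.5],[0,0,0,0,0,0,1.5],[0,0,0,0,0,0,1.5],[0,0,0,0,0,0,1.5],[0,0,0,0,0,0,1.5]]]'

```text
clock: 3.32
tcp_pos: [523.1, -137.9, 38.3]
orientation: [0.0, 0.114, 0.994, 0.0]
force: [0.2, -0.5, 0.2]
grip_width: 45.3
```

```bash
python3 go.py 523 -136.5 38 77
```

```text
turn [ 0.    0.01 -0.06] shift cm [0.04 0.13 0.03]
t 3.325 p [ 523.09 -137.86   38.25] jawyaw 76.93997497173214 grip 45.25463400965016 F [ 0.2  -0.52  0.21] j [-0.4   0.34  0.67  1.96 -0.26  0.93  1.75]
```

Emit:
carry_out --rows '[[[0,0,0,0,0,0,1.0],[0,0,0,0,0,0,1.0],[0,0,0,0,0,0,1.0],[0,0,0,0,0,0,1.0],[0,0,0,0,0,0,1.0]]]'

```text
clock: 3.95
tcp_pos: [523.2, -137.6, 38.2]
orientation: [0.0, 0.114, 0.994, 0.0]
force: [0.5, 1.5, 0.2]
grip_width: 25.9
```

Emit:
carry_out --rows '[[[0,0,0,0,0,0,1.0],[0,0,0,0,0,-1,1.0],[0,0,0,0,0,-4,1.0],[0,0,0,0,0,-9,1.0],[0,0,0,0,0,-14,1.0]]]'

```text
clock: 4.58
tcp_pos: [522.3, -138.6, 179.8]
orientation: [-0.0, 0.114, 0.993, -0.0]
force: [0.9, 0.2, -2.9]
grip_width: 25.9
```

```bash
python3 go.py 560.6 219 220 -12
```

```text
turn [-0.08  0.01 88.88] shift cm [ 4.39 35.69 -4.05]
t 4.575 p [ 522.28 -138.55  179.78] jawyaw 76.88181898359592 grip 25.88250035004522 F [ 0.94  0.19 -2.87] j [-0.48  0.16  0.73  1.82 -0.11  1.21  1.63]
```

Emit:
carry_out --rows '[[[0,0,8,0.5,3.5,-4,1.0],[0,0,18,1,8,-4,1.0],[0,0,28,1.5,12,-4,1.0],[0,0,38,2,16,-4,1.0],[0,0,48,2.5,20,-4,1.0]]]'

```text
clock: 5.2
tcp_pos: [543.7, 63.1, 218.5]
orientation: [0.0, 0.511, 0.86, -0.0]
force: [0.0, -0.2, -2.7]
grip_width: 25.8
```

```bash
python3 go.py 560.6 219 220 -12
```

```text
turn [-0.    0.02 40.56] shift cm [12.88  8.94 -0.15]
t 5.2 p [543.66  63.11 218.54] jawyaw 28.555572013472204 grip 25.810659293722697 F [ 0.03 -0.17 -2.68] j [-0.79  0.13  0.65  1.75 -0.08  1.29  0.38]
```

Emit:
carry_out --rows '[[[0,0,9,3,2.2,0,1.0],[0,0,19,7,4.9,0,1.0],[0,0,29,11,7.6,0,1.0],[0,0,37,12.9,8.9,0,1.0],[0,0,40.5,12.9,8.9,0,1.0]]]'

```text
clock: 5.82
tcp_pos: [558.8, 220.7, 217.9]
orientation: [0.0, 0.775, 0.632, -0.001]
force: [0.2, -1.2, -2.1]
grip_width: 25.9
```

Emit:
carry_out --rows '[[[0,0,0,0,0,1,1.0],[0,0,0,0,0,2,1.0],[0,0,0,0,0,3,1.0],[0,0,0,0,0,3,1.0],[0,0,0,0,0,3,1.0]]]'

```text
clock: 6.45
tcp_pos: [559.5, 218.4, 188.3]
orientation: [0.0, 0.775, 0.632, 0.0]
force: [0.5, -0.1, -2.9]
grip_width: 25.7
```

```bash
python3 go.py 560.6 219 160 -12;python3 - <<'E'
from h import *
t=robot.read_camera("top");s=robot.read_camera("scene")
cv2.imwrite("pics/top1.png",t[:,:,::-1]);cv2.imwrite("pics/scene1.png",s[:,:,::-1])
a=s[130:310,290:470]; b=t[30:210,80:260]
cv2.imwrite("pics/p1.png",cv2.resize(np.hstack([a,b])[:,:,::-1],(800,400),interpolation=cv2.INTER_CUBIC))
E
```

```text
turn [ 0.01 -0.    0.44] shift cm [0.08 0.1  2.83]
t 6.45 p [559.48 218.43 188.31] jawyaw -11.560839795786345 grip 25.683191558346735 F [ 0.46 -0.11 -2.91] j [-0.97  0.29  0.64  1.66 -0.18  1.25 -0.5 ]
```

View pics/p1.png

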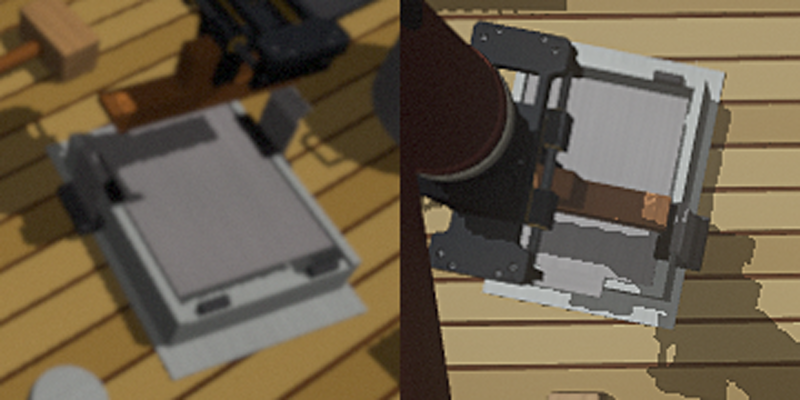

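The right bar end is visible in the top view at about (669,212) in the crop, which lies between the clips. I'll compare it with the expected position.

Run:
```python
from h import *
np.set_printoptions(suppress=True,precision=1)
P=np.array([[671,195],[667,229]]); q=[80-.3,30-.3]+(P-[400,0])*.45
e=onz("top",q,180); c=e.mean(0); y=np.array([np.cos(np.radians(78.4)),np.sin(np.radians(78.4)),0]); x=np.array([y[1],-y[0],0])
S=np.array([560.6,219,60]); print(e,"end rel seat x,y",(c-S)@x,(c-S)@y,"want -110")
t=np.array([559.5,218.4,180]); print("tcp rel seat",(t-S)@x,(t-S)@y)
pts=[t-y*110+x*s+[0,0,dz] for s,dz in((-15,0),(15,0),(15,-10),(-15,-10))]
print("scene crop px",(proj("scene",pts)-[290,130])/.45,"top",(proj("top",pts)-[80,30])/.45+[400,0])
```

```text
[[553.4 107.4 180. ]
 [522.5 111.3 180. ]] end rel seat x,y -0.15744063805852093 -111.95199402854455 want -110
tcp rel seat -0.956886021871723 -0.8089308630201665
scene crop px [[ 96.3  92. ]
 [111.1 115. ]
 [109.3 122.2]
 [ 94.7  99.3]] top [[663.8 228.1]
 [670.1 195.8]
 [671.8 198.2]
 [665.5 230.1]]
```

Emit:
carry_out --grip_force 60 --rows '[[[0,0,0.2,0.2,0.1,0,1.0],[0,0,0.2,0.2,0.1,1.5,1.0],[0,0,0.2,0.2,0.1,3,1.0],[0,0,0.2,0.2,0.1,4.5,1.0],[0,0,0.2,0.2,0.1,5.0,1.0]]]'

```text
clock: 7.18
tcp_pos: [559.9, 220.0, 136.4]
orientation: [-0.0, 0.776, 0.631, -0.001]
force: [-0.0, -0.8, -1.5]
grip_width: 25.5
```

Emit:
carry_out --rows '[[[0,0,0,0,0,0,1.0],[0,0,0,0,0,0.4,1.0],[0,0,0,0,0,0.8,1.0],[0,0,0,0,0,1.2,1.0],[0,0,0,0,0,1.5,1.0]]]'

```text
clock: 7.8
tcp_pos: [561.0, 220.8, 123.4]
orientation: [-0.0, 0.776, 0.631, 0.0]
force: [-0.4, 0.5, 4.3]
grip_width: 25.8
```

```bash
python3 go.py 560.6 220 98 -11.6
python3 - <<'E'
from h import *
t=robot.read_camera("top");s=robot.read_camera("scene")
a=s[130:310,290:470]; b=t[30:210,80:260]
cv2.imwrite("pics/p2.png",cv2.resize(np.hstack([a,b])[:,:,::-1],(800,400),interpolation=cv2.INTER_CUBIC))
E
```

```text
turn [ 0.03 -0.05 -0.14] shift cm [-0.09 -0.02  2.54]
t 7.8 p [561.   220.79 123.4 ] jawyaw -11.741610482734247 grip 25.834379963534825 F [-0.38  0.5   4.28] j [-0.95  0.35  0.62  1.73 -0.22  1.13 -0.47]
```

View pics/p2.png

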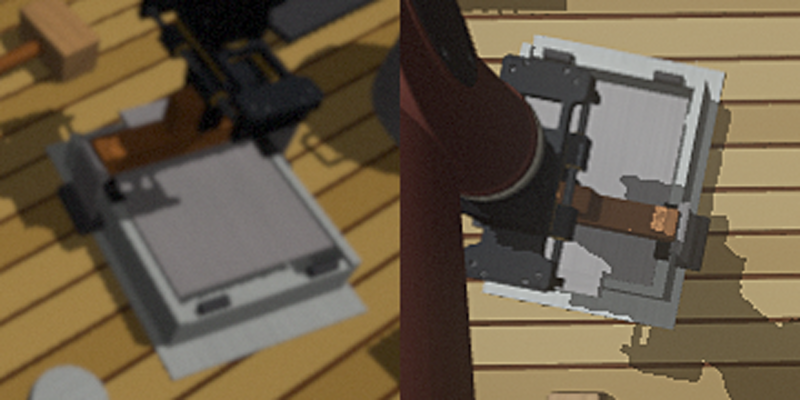

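The bar's right end sits inside the right clip, near (675,220) in the top crop, and the upward force is rising as expected. I'll keep pressing.

Emit:
carry_out --rows '[[[0,0,0,0,0,0.4,1.0],[0,0,0,0,0,0.8,1.0],[0,0,0,0,0,1.2,1.0],[0,0,0,0,0,1.6,1.0],[0,0,0,0,0,1.6,1.0]]]'

```text
clock: 8.52
tcp_pos: [560.1, 220.1, 105.9]
orientation: [0.0, 0.776, 0.631, -0.001]
force: [2.4, 1.0, -8.2]
grip_width: 25.5
```

Emit:
carry_out --rows '[[[0,0,0,0,0,0.3,1.0],[0,0,0,0,0,0.6,1.0],[0,0,0,0,0,0.8,1.0],[0,0,0,0,0,1.0,1.0],[0,0,0,0,0,1.0,1.0]]]'

```text
clock: 9.15
tcp_pos: [560.8, 220.0, 98.1]
orientation: [-0.0, 0.776, 0.631, -0.0]
force: [-2.8, -1.3, 6.2]
grip_width: 25.6
```

```bash
python3 go.py 560.6 220 98 -11.6
```

```text
turn [-0.02 -0.02 -0.18] shift cm [-0.01 -0.02  0.01]
t 9.15 p [560.77 220.05  98.13] jawyaw -11.781041903537918 grip 25.579153599612294 F [-2.75 -1.31  6.22] j [-0.94  0.38  0.61  1.76 -0.24  1.08 -0.46]
```

Emit:
carry_out --rows '[[[0,0,0,0,0,0.1,1.0],[0,0,0,0,0,0.2,1.0],[0,0,0,0,0,0.2,1.0]]]'

```text
clock: 9.52
tcp_pos: [560.9, 220.0, 98.1]
orientation: [-0.001, 0.776, 0.631, 0.0]
force: [-11.4, -4.7, 25.2]
grip_width: 25.6
```

Emit:
carry_out --rows '[[[0,0,0,0,0,-0.1,1.0],[0,0,0,0,0,-0.1,3],[0,0,0,0,0,-0.1,4],[0,0,0,0,0,-0.1,5],[0,0,0,0,0,-0.1,5]]]'

```text
clock: 10.15
tcp_pos: [560.7, 220.3, 96.0]
orientation: [0.0, 0.776, 0.631, -0.0]
force: [0.3, 0.8, -0.1]
grip_width: 48.0
```

```bash
python3 go.py 560.6 220 250 -11.6
```

```text
turn [-0.    0.01 -0.15] shift cm [ -0.04  -0.01 -15.4 ]
t 10.15 p [560.72 220.33  96.01] jawyaw -11.752584349821554 grip 47.96319652384427 F [ 0.27  0.77 -0.1 ] j [-0.94  0.38  0.61  1.76 -0.24  1.08 -0.46]
```

The bar met a firm stop with 25 N at the seated height. Retreating upwards.

Emit:
carry_out --rows '[[[0,0,0,0,0,-2,5],[0,0,0,0,0,-6,5],[0,0,0,0,0,-11,5],[0,0,0,0,0,-15,5],[0,0,0,-5,0,-16,5]]]'

```text
clock: 10.78
tcp_pos: [551.6, 174.7, 260.0]
orientation: [0.001, 0.774, 0.633, 0.003]
force: [0.4, -1.5, -1.3]
grip_width: 50.1
```

Emit:
carry_out --rows '[[[0,0,0,-6,0,0,5],[0,0,0,-12,0,0,5],[0,0,0,-18,0,0,5],[0,0,0,-24,0,0,5],[0,0,0,-29,0,0,5]]]'

```text
clock: 11.4
tcp_pos: [490.7, -115.4, 257.6]
orientation: [0.0, 0.776, 0.63, 0.001]
force: [0.9, -0.5, -0.6]
grip_width: 50.3
```

Run:
```python
from h import *
print(robot.get_obs()["clock"],robot.get_obs()["tcp_pos"])
y=np.array([np.cos(np.radians(78.4)),np.sin(np.radians(78.4)),0]);x=np.array([y[1],-y[0],0]);S=np.array([560.6,219,60])
ims=[]
for n,(x0,y0) in dict(scene=(290,130),top=(80,30)).items():
    im=robot.read_camera(n)[y0:y0+180,x0:x0+180,::-1]; k=400/180; im=cv2.resize(im,(400,400),interpolation=cv2.INTER_CUBIC)
    for s in(1,-1):
        for yy,zz,col in((105,38,(0,0,255)),(117,57,(255,255,0))):
            q=((proj(n,[S+x*a+y*s*yy+[0,0,zz] for a in(-25,25)])-[x0,y0]+.5)*k).astype(int)
            cv2.line(im,tuple(map(int,q[0])),tuple(map(int,q[1])),col,1)
    g=((proj(n,[S+x*a+y*b+[0,0,75] for a,b in((-13,-35),(13,-35),(13,35),(-13,35))])-[x0,y0]+.5)*k).astype(int)
    cv2.polylines(im,[g.astype(np.int32).reshape(-1,1,2)],True,(0,255,0),1); ims.append(im)
cv2.imwrite("pics/f1.png",np.hstack(ims))
```

```text
11.4 [ 490.73572388 -115.38531662  257.61395082]
```

View pics/f1.png

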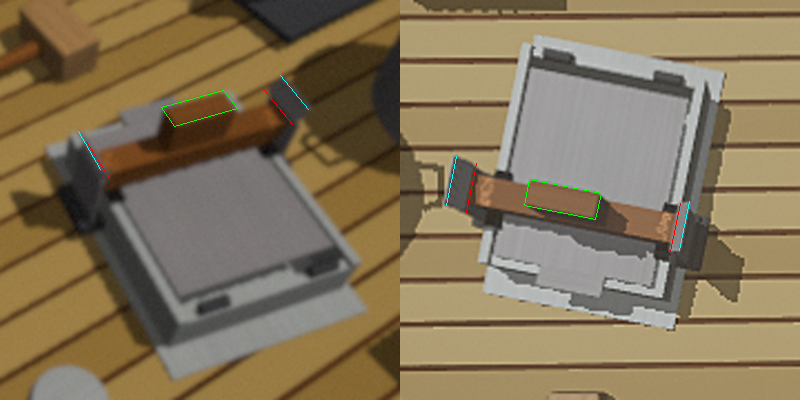

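The seated grip outline and the at-rest clip lines match both views: grip at (562,200) and clips at (460,185) and (680,228) in the top half. The arm is clear.

```bash
python3 -c "
from rig import robot
print(robot.hand_in())"
```

```text
the job is handed in; nothing more can be done
None
```

The long tapered bar is lying across the shut flap with its grip up, held by both clips. I let go of it, moved the arm clear and handed the job in after about 11.5 s of robot time. No verdict was reported.

- **Pressing:** the upward force was about 7 N as the bar entered the clips. The bar then met a firm stop at the seated height, with the tool at 98.1 mm against 98 to 98.3 mm expected, and held there under about 25 N.
- **Final pictures:** in both views the outline of the seated grip and the at-rest lines of both clips match what is seen, to within a few millimetres. The clip lean was judged only from these pictures, since it cannot be read directly.
- **Disagreement:** before pressing, the bar's end looked about 2 mm off along its length. I corrected for that before pressing down. No check failed.

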